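# Close a dish in the guarded lid press

## Task

Push the slide with the lidded dish fully home into the lid press, then reach down through the window of the guard and press the lever all the way down to its stop, and leave it down, withdrawing clear. Do it with the fingertips only: nothing is picked up, the dish stays seated in its ring on the slide, the guard must not be touched at any time, and the flasks and the bottle are left alone.

Things in the scene. Friction and masses are not known exactly. Their poses are not given: they have to be found in the camera images.
- press: Bench lid press, fixed: white base 220 (x) x 190 (y) x 30 mm high, grey column and head over it (head 70 mm wide in y, top 113 mm above the table), a lever above the head. Origin: centre of the base's underside, on the table. Its x axis points to the press's rear, where the column stands and the lever is hinged; its +y axis points to the side where the slide sticks out; z up. It stands at a different place and yaw each time.
- guard: Guard, fixed, axes as the press: corner posts, clear side panels (their lower edge 102 mm above the table) and a flat grey top plate 4 mm thick. Outer size x -62 to +115 mm, y +-75 mm about its origin, which lies 30 mm above the table below the window centre: 24 to 36 mm to the -x side of the press centre, up to 8 mm off it in y. Must not be touched.
- window (a point): Centre of the rectangular window in the guard's top plate, at the plate's upper face, 185 mm above the table. Opening 88 mm along the guard's x and 104 mm along its y; the way in is straight down.
- lever_pad (a point): Centre of the upper face of the lever's black pad (38 mm along x, 34 mm along y, 10 mm thick), seen through the window. Raised, it is about 173 mm above the table (12 mm below the window's plane); pressed to the stop, about 146 mm (39 mm below it). It moves with the lever.
- lever_body (a joint): Lever angle in rad: 0 fully raised, 0.32 at its lower stop. The hinge lies along the press's y at press x = +55 mm, 155 mm above the table, 85 mm behind the pad's centre. Stiff hinge: about 5 to 6 N down on the pad moves it, and it stays where it is left. It starts between 0 and 0.08.
- slide_body (a joint): Slide travel in m: 0 pulled out, 0.090 fully home against its stop; grows as the slide moves along the press's -y. About 2 N of friction (plus a little with speed) resists; it stays where it is left. It starts at 0.
- push_plate (a point): Middle of the upper edge of the slide's upright push plate, at its outer face (the face to press on, looking along the press's +y), 100 mm above the table. The plate is 80 mm wide along the press's x, 6 mm thick, and reaches from 32 to 100 mm above the table. Fully home, this point is 136 mm from the press's centre along +y, about 61 mm (53 to 69) beyond the guard's side.
- seat (a point): Centre of the dish ring on the slide, on the slide's plate, 40 mm above the table. The ring stands 4 mm high and holds the dish with 2 mm play.
- dish: Round clear culture dish, lid on, 60 mm diameter, 15.5 mm high, lying loose in the slide's ring. Origin: centre of its underside.
- flask0: Empty conical glass flask with a pale stopper, base 66 mm diameter, 128 mm high, loose. Origin: centre of its underside. Bystander.
- flask1: A second flask just like it. Origin: centre of its underside. Bystander.
- bottle: Glass bottle with blue cap, 70 mm diameter, 150 mm high, loose. Origin: centre of its underside. Bystander.
Mind the look-alikes: they are no part of the job. Of the things like the dish, leave any that is brown; of the rest the larger one is meant.

How it is judged:
By the outcome, as a careful person would: the job done as asked, in the order asked, and still so for the second after the job is handed in, with the robot touching nothing.
It also fails if it takes over 51 s, if anything falls off the work surface, if the arm or the gripper's body presses on something with over 40 N, if the wrist force passes 120 N, or if a joint passes its speed limit or range.

## Robot

A 6-joint arm with a two-finger parallel gripper is mounted at the origin on the work surface. World frame = base frame: x ahead of the robot, y to its left, z up, the work surface at z = 0. Lengths are in m, angles in rad, forces in N, time in s.
With the tool pointing down it reaches from about 0.375 to 0.9 m from the base axis. Payload 3.1 kg.
Tool frame: the origin (TCP) lies between the finger pads; the fingertips stand 8 mm ahead of it and the grasp point (between the pads) lies 11 mm behind it (r.tip_extent is the distance from the TCP to the fingertips, in m); z points along the fingers, y is the direction in which the jaws open and shut (so a half turn about z gives the same grasp; the last joint's range is limited). The gripper opens to 87 mm and grips with 3 to 60 N. Pads are 19 mm wide; open, the fingers measure 117 mm over their backs; the gripper's body (75 mm by 190 mm) begins 51 mm behind the grasp point.
Start: joints at [0.983, 0.527, 1.433, -0, 1.181, -0.178], TCP at [0.249, 0.573, 0.231] pointing down, gripper open.
Joint ranges: [-3.08, 3.08], [-0.75, 2.2], [0.22, 2.44], [-1.43, 4.57], [0, 2.65], [-2.85, 2.85]. Speed limits (rad/s): [2.79, 2.79, 3.14, 3.14, 3.14, 3.14].

## Interface

Orientations are given as a 3x3 rotation matrix whose columns are the frame's x, y, z axes.
In Python, from bench import r gives the robot as it stands.
- The arm moves only by the shell command python3 -m inch 'ROWS' [FORCE]. ROWS is JSON, a list of rows, each a list of 5 numbers: the shift along the world's x, y, z in cm, then the turn about the world's z in rad, then the closure, from -1 (fully open) to 1 (shut). A call has 1 to 5 rows; each row is the pose to reach, as a shift and turn from the pose commanded when the call began; what a row does not reach only later rows make up. A row lasts 1/8 s, in which the tool goes at most 62.5 mm and 10.7 degrees, less where a joint would pass 70% of its speed; a pose out of reach is approached as far as the arm can. A call with a gripper value outside its range is refused whole. The fingers move at their own pace and stop on an object; FORCE is the grip in N (left out, the last holds). Time passes only in rows, so rows that repeat a pose let the fingers close. It gives the time, the measured TCP pose, the force and the opening at its end, in the units of the state.
- r.get_obs(): the state, without advancing time (a new reading comes with each control period).
- r.read_camera(name): name is "side" or "top" or "wrist"; returns the picture (480x640x3 uint8, red, green, blue); there is no depth.
- r.camera_info(name): a dict with "mtx" (3x3 intrinsics, pixels), "world_to_cam" (4x4, takes a point from world to camera coordinates). Camera axes: x right, y down, z forward; pixel columns grow to the right and rows downward; lengths in m; the calibration is good to about 2 mm. A picture is of the moment at which its call begins: read the wrist's pose just before it. camera_info takes no time and is no camera call; for the wrist camera it gives the pose at the moment of the call.
- r.finish_job(): hands the job in, once; it reports no verdict.
The state is a dict: "clock": time; "joints": joint angles; "joint_vel": joint speeds; "joint_torque": joint torques, N m; "position": TCP position; "tool_rot": TCP orientation; "contact_force": force on the tool from outside, world axes, zero at the start; "torque": the same for the moment, N m; "width": finger opening in m.
Only numpy, scipy, OpenCV 4.12 (cv2) and the standard library are available. Lean on these libraries where they do the work, as an engineer would, in place of code of your own. Each camera call takes 0.05 s, during which the arm holds its last target.

## Working session

There is one attempt and no reset: what is moved stays moved. The work goes in short steps, Python scripts to look and compute and a shell command to move; the robot and the scene stay as the last step left them, time stands still between calls to the robot, and variables do not carry over. Pictures are saved under pics/ and viewed, and the job is handed in when it is done.

```bash
ls; mkdir -p pics
python3 - <<'E'
from bench import r
import cv2
print(r.get_obs())
for n in("side","top","wrist"):
    i=r.camera_info(n);print(n,i["mtx"].tolist(),i["world_to_cam"].round(4).tolist())
    cv2.imwrite(f"pics/{n}0.png",r.read_camera(n)[:,:,::-1])
E
```

```text
pics
{'clock': 0.0, 'joints': array([ 9.82481879e-01,  5.28462719e-01,  1.43387727e+00, -2.93763737e-05,
        1.18141151e+00, -1.78499185e-01]), 'joint_vel': array([-0.00057711,  0.00094647,  0.00118528, -0.00116831,  0.0020041 ,
       -0.00011985]), 'joint_torque': array([ 3.20406243e-04, -4.40045178e+01, -1.76592976e+01,  6.32819301e-02,
        5.83141192e-02, -1.50441751e-04]), 'position': array([0.24860524, 0.57265599, 0.2295817 ]), 'tool_rot': array([[-9.17198691e-01,  3.98428388e-01, -1.17546456e-03],
       [ 3.98429962e-01,  9.17196972e-01, -1.81097781e-03],
       [ 3.56587565e-04, -2.12936677e-03, -9.99997669e-01]]), 'contact_force': array([-0.38854331, -1.14134641, -0.13244345]), 'torque': array([ 0.04526044,  0.02520503, -0.03087297]), 'width': 0.08707156606974338}
side [[447.5383713467525, 0.0, 315.29339537559343], [0.0, 447.5383713467525, 249.32826161910015], [0.0, 0.0, 1.0]] [[0.7163, -0.6975, -0.0196, -0.3928], [-0.5244, -0.5195, -0.6747, 0.4644], [0.4604, 0.4935, -0.7379, 0.58], [0.0, 0.0, 0.0, 1.0]]
top [[587.477452897376, 0.0, 317.9089885700531], [0.0, 587.477452897376, 233.104384297554], [0.0, 0.0, 1.0]] [[0.0062, -1.0, 0.0025, 0.0756], [-0.9965, -0.0064, -0.0837, 0.654], [0.0837, -0.002, -0.9965, 1.1249], [0.0, 0.0, 0.0, 1.0]]
wrist [[416.3961708378832, 0.0, 321.00678677261044], [0.0, 416.3961708378832, 242.5306889757447], [0.0, 0.0, 1.0]] [[0.3978, 0.9175, -0.0012, -0.6238], [0.8806, -0.3815, 0.281, -0.0336], [0.2573, -0.1128, -0.9597, 0.39], [0.0, 0.0, 0.0, 1.0]]
```

View pics/side0.png

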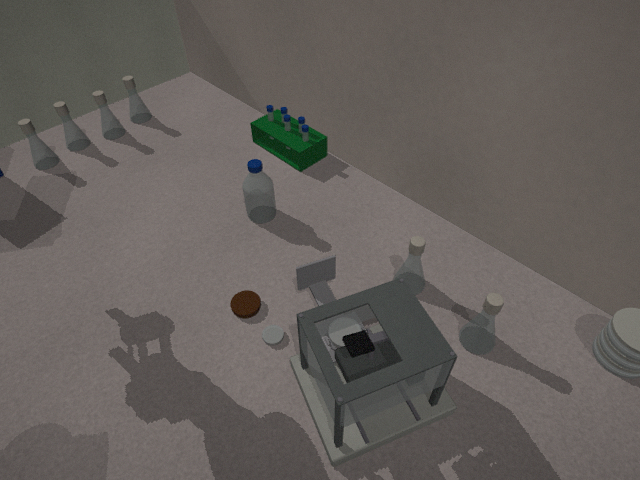

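View pics/top0.png

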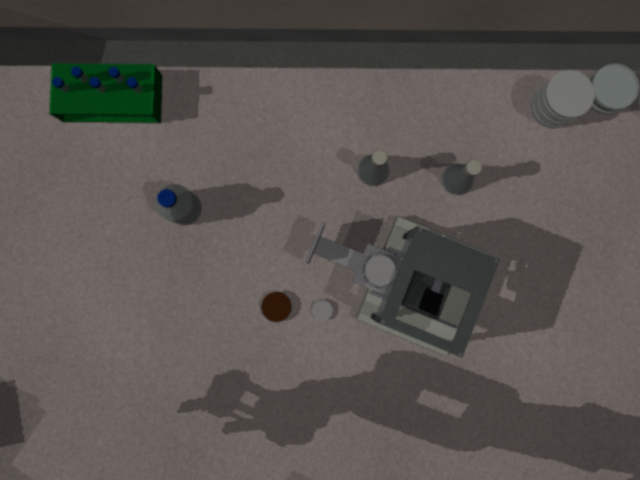

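View pics/wrist0.png

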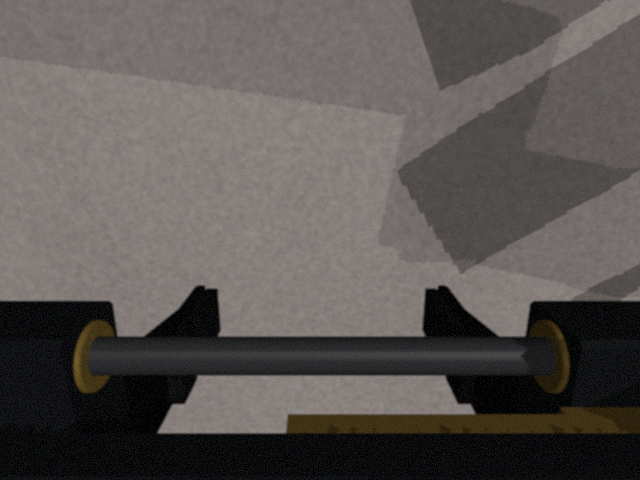

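Run:
```python
import cv2
a=cv2.imread("pics/top0.png")
c=a[190:370,290:510]; c=cv2.convertScaleAbs(c,alpha=1.8)
cv2.imwrite("pics/topc.png",cv2.resize(c,None,fx=3.6,fy=3.6,interpolation=cv2.INTER_CUBIC)[:600,:800])
a=cv2.imread("pics/side0.png")
c=a[230:470,220:500]; c=cv2.convertScaleAbs(c,alpha=1.8)
cv2.imwrite("pics/sidec.png",cv2.resize(c,None,fx=2.5,fy=2.5,interpolation=cv2.INTER_CUBIC))
```

```text
(no output)
```

View pics/topc.png

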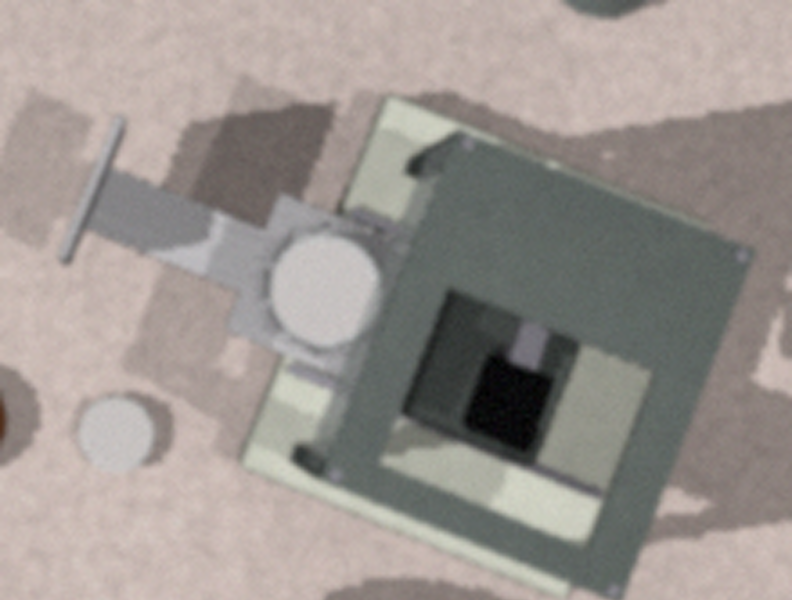

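View pics/sidec.png

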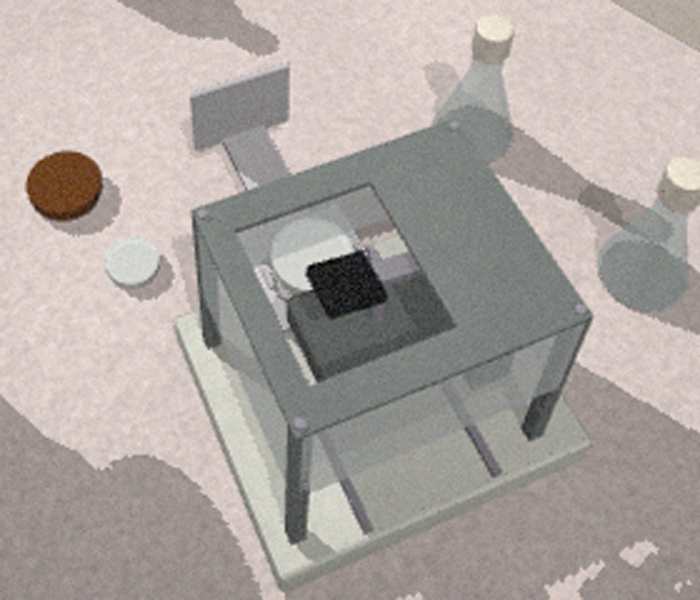

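```bash
cat > h.py <<'E'
import numpy as np
from bench import r
def ray(cam,uv,z):
    i=r.camera_info(cam);K=i["mtx"];T=i["world_to_cam"]
    d=T[:3,:3].T@np.linalg.solve(K,[uv[0],uv[1],1.]); o=-T[:3,:3].T@T[:3,3]
    return o+d*(z-o[2])/d[2]
def proj(cam,P):
    i=r.camera_info(cam);p=i["world_to_cam"]@np.r_[P,1];q=i["mtx"]@p[:3];return q[:2]/q[2]
E
python3 - <<'E'
from h import *
t=lambda u,v:(u/3.6+290,v/3.6+190)
s=lambda u,v:(u/2.5+220,v/2.5+230)
def show(n,L,z,cam,f):
    P=[ray(cam,f(*p),z) for p in L]
    print(n,cam,[p[:2].round(4).tolist() for p in P],'mean',np.mean(P,0).round(4)); return P
for n,L,z,cam,f in [
 ("plate",[(462,133),(752,248),(618,598),(328,480)],.185,"top",t),
 ("plate",[(455,122),(590,318),(297,433),(195,212)],.185,"side",s),
 ("win",[(450,290),(652,368),(588,545),(380,465)],.185,"top",t),
 ("win",[(235,230),(372,184),(456,325),(318,382)],.185,"side",s),
 ("push",[(118,118),(62,260)],.100,"top",t),
 ("push",[(191,98),(288,66)],.100,"side",s),
 ("pad",[(510,402)],.172,"top",t),("pad",[(346,282)],.168,"side",s),
 ("dish",[(326,290)],.0555,"top",t),
 ("base",[(388,97),(245,463),(568,595)],.03,"top",t),
 ]:
    P=show(n,L,z,cam,f)
    for k in range(len(P)-1):
        d=P[k+1]-P[k];print('   len %.1f ang %.2f'%(1000*np.hypot(d[0],d[1]),np.degrees(np.arctan2(d[1],d[0]))))
E
```

```text
plate top [[0.6518, -0.0901], [0.5986, -0.2256], [0.4364, -0.1604], [0.4896, -0.0265]] mean [ 0.5441 -0.1257  0.185 ]
   len 145.6 ang -111.46
   len 174.7 ang 158.11
   len 144.1 ang 68.32
plate side [[0.6519, -0.0928], [0.5962, -0.2288], [0.4374, -0.1618], [0.4915, -0.0273]] mean [ 0.5442 -0.1277  0.185 ]
   len 147.0 ang -112.25
   len 172.4 ang 157.10
   len 145.0 ang 68.08
win top [[0.578, -0.0839], [0.5423, -0.1778], [0.4605, -0.1469], [0.4967, -0.0507]] mean [ 0.5194 -0.1148  0.185 ]
   len 100.5 ang -110.82
   len 87.4 ang 159.28
   len 102.7 ang 69.40
win side [[0.4994, -0.0528], [0.5798, -0.0873], [0.5417, -0.1805], [0.4649, -0.1505]] mean [ 0.5215 -0.1178  0.185 ]
   len 87.5 ang -23.26
   len 100.7 ang -112.22
   len 82.4 ang 158.63
push top [[0.6665, 0.071], [0.5938, 0.0991]] mean [0.6302 0.085  0.1   ]
   len 77.9 ang 158.90
push side [[0.5939, 0.0939], [0.667, 0.0651]] mean [0.6305 0.0795 0.1   ]
   len 78.6 ang -21.56
pad top [[0.5257, -0.1139]] mean [ 0.5257 -0.1139  0.172 ]
pad side [[0.5275, -0.1149]] mean [ 0.5275 -0.1149  0.168 ]
dish top [[0.5804, -0.0399]] mean [ 0.5804 -0.0399  0.0555]
base top [[0.6861, -0.0768], [0.4879, 0.001], [0.419, -0.1717]] mean [ 0.531  -0.0825  0.03  ]
   len 213.0 ang 158.56
   len 185.9 ang -111.75
```

```bash
python3 - <<'E'
from h import *
print("fl0",ray("top",(373,175),.01),ray("top",(379,157),.128))
print("fl1",ray("top",(458,183),.01),ray("top",(474,167),.128))
print("bottle",ray("top",(182,208),.01),ray("top",(167,198),.15))
T=r.camera_info("wrist")["world_to_cam"];o=r.get_obs()
print("cam in tool",o["tool_rot"].T@(-T[:3,:3].T@T[:3,3]-o["position"]))
E
python3 -m inch '[[4,-4.5,0,-0.18,1],[8,-9,0,-0.36,1],[12,-13.5,0,-0.54,1],[16,-18,0,-0.72,1],[20,-22.5,0,-0.9,1]]' 30
```

```text
fl0 [ 0.7727474  -0.03024269  0.01      ] [ 0.783947   -0.02979582  0.128     ]
fl1 [ 0.75763837 -0.20080414  0.01      ] [ 0.76676302 -0.20151672  0.128     ]
bottle [0.703524   0.35136226 0.01      ] [0.70348136 0.34583174 0.15      ]
cam in tool [ 0.07765335 -0.00046659 -0.15323687]
clock: 0.78
position: [0.4499, 0.3467, 0.2304]
tool_rot: [[-0.252, 0.968, -0.0], [0.968, 0.252, 0.0], [0.0, -0.0, -1.0]]
contact_force: [0.4, 0.4, 0.2]
width: 0.0447
```

```bash
python3 -m inch '[[4,-4,0,-0.16,1],[8,-8.5,0,-0.32,1],[12,-13,0,-0.48,1],[16,-17.5,0,-0.632,1],[20,-21.7,0,-0.632,1]]'; python3 -m inch '[[0,0,-2,0,1],[0,0,-2,0,1]]'
python3 - <<'E'
from h import *
import cv2
print(r.get_obs()["position"],r.get_obs()["tool_rot"].round(3).tolist())
for n in("top","side"):cv2.imwrite(f"pics/{n}1.png",cv2.convertScaleAbs(r.read_camera(n)[:,:,::-1],alpha=1.6))
E
```

```text
clock: 1.4
position: [0.6499, 0.1295, 0.2302]
tool_rot: [[0.364, 0.931, -0.001], [0.931, -0.364, 0.0], [-0.0, -0.001, -1.0]]
contact_force: [0.2, -0.4, 0.8]
width: 0.0015
clock: 1.65
position: [0.6475, 0.1304, 0.2082]
tool_rot: [[0.364, 0.931, -0.006], [0.931, -0.364, -0.0], [-0.002, -0.005, -1.0]]
contact_force: [-0.1, 0.7, -0.4]
width: 0.0006
[0.6475477  0.13037741 0.20821606] [[0.364, 0.931, -0.006], [0.931, -0.364, -0.0], [-0.002, -0.005, -1.0]]
```

View pics/side1.png

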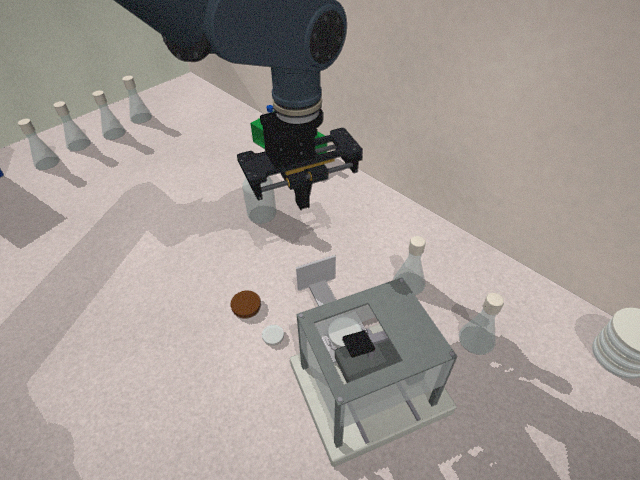

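```bash
python3 -m inch '[[0,0,-4,0,1],[0,0,-8,0,1],[0,0,-12,0,1],[0,0,-12,0,1]]'
python3 -m inch '[[-0.4,-1,0,0,1],[-0.8,-2,0,0,1],[-1.1,-2.8,0,0,1],[-1.1,-2.8,0,0,1]]'
python3 - <<'E'
from h import *
import cv2
o=r.get_obs();print(o["position"],o["contact_force"])
a=r.read_camera("top")[:,:,::-1];b=r.read_camera("side")[:,:,::-1]
c=[cv2.resize(x,(400,450),interpolation=cv2.INTER_CUBIC) for x in (a[190:370,260:420],b[160:340,240:400])]
import numpy as np
cv2.imwrite("pics/pre.png",cv2.convertScaleAbs(np.hstack(c),alpha=1.8))
E
```

```text
clock: 2.25
position: [0.6462, 0.1322, 0.0882]
tool_rot: [[0.361, 0.933, -0.007], [0.933, -0.361, -0.0], [-0.003, -0.006, -1.0]]
contact_force: [-0.5, 0.1, 1.0]
width: 0.0004
clock: 2.75
position: [0.6381, 0.1022, 0.0915]
tool_rot: [[0.364, 0.931, 0.001], [0.931, -0.364, -0.0], [0.0, 0.001, -1.0]]
contact_force: [-0.3, 0.0, -0.0]
width: 0.0003
[0.63812133 0.10219163 0.09151156] [-0.33605386  0.01626072 -0.03963376]
```

View pics/pre.png

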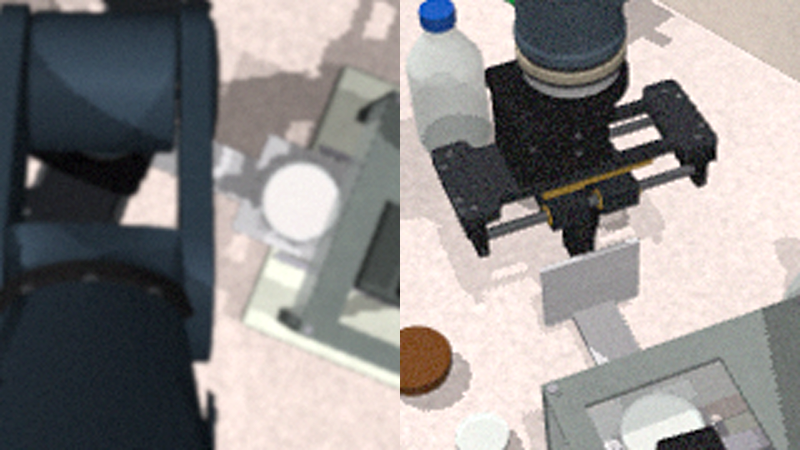

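```bash
python3 -m inch '[[-0.15,-0.37,-0.4,0,1],[-0.29,-0.74,-0.4,0,1],[-0.44,-1.11,-0.4,0,1],[-0.59,-1.49,-0.4,0,1],[-0.74,-1.86,-0.4,0,1]]'
python3 -m inch '[[-0.22,-0.56,0,0,1],[-0.44,-1.11,0,0,1],[-0.66,-1.67,0,0,1],[-0.88,-2.23,0,0,1],[-1.1,-2.79,0,0,1]]'
```

```text
clock: 3.48
position: [0.6303, 0.0846, 0.0864]
tool_rot: [[0.363, 0.932, -0.0], [0.932, -0.363, 0.0], [0.0, -0.001, -1.0]]
contact_force: [0.9, 2.9, -1.4]
width: 0.0011
clock: 4.1
position: [0.6192, 0.0564, 0.0866]
tool_rot: [[0.363, 0.932, -0.001], [0.932, -0.363, 0.0], [-0.0, -0.001, -1.0]]
contact_force: [-0.7, 2.7, -0.6]
width: 0.0005
```

```bash
python3 -m inch '[[-0.29,-0.74,0,0,1],[-0.59,-1.49,0,0,1],[-0.88,-2.23,0,0,1],[-1.18,-2.98,0,0,1],[-1.47,-3.72,0,0,1]]'
python3 -m inch '[[-0.07,-0.19,0,0,1],[-0.15,-0.37,0,0,1],[-0.22,-0.56,0,0,1],[-0.29,-0.74,0,0,1],[-0.29,-0.74,0,0,1]]'
```

```text
clock: 4.72
position: [0.6046, 0.019, 0.0866]
tool_rot: [[0.363, 0.932, -0.0], [0.932, -0.363, -0.0], [-0.0, -0.0, -1.0]]
contact_force: [-1.3, 3.5, 0.8]
width: 0.0004
clock: 5.35
position: [0.6029, 0.0137, 0.0867]
tool_rot: [[0.364, 0.932, 0.002], [0.932, -0.364, 0.003], [0.003, 0.001, -1.0]]
contact_force: [1.1, 7.4, -0.5]
width: 0.0007
```

Force is rising and the motion lags; press a little further to confirm the stop.

```bash
python3 -m inch '[[-0.11,-0.28,0,0,1],[-0.18,-0.46,0,0,1],[-0.18,-0.46,0,0,1],[-0.18,-0.46,0,0,1]]'
python3 - <<'E'
from h import *
import cv2
o=r.get_obs();print(o["position"],o["contact_force"])
b=r.read_camera("side")[:,:,::-1]
cv2.imwrite("pics/home.png",cv2.convertScaleAbs(cv2.resize(b[200:440,240:500],(780,720))[:600],alpha=1.8))
E
```

```text
clock: 5.85
position: [0.6029, 0.0134, 0.0869]
tool_rot: [[0.366, 0.931, 0.007], [0.931, -0.366, 0.009], [0.011, 0.003, -1.0]]
contact_force: [5.5, 20.9, -2.1]
width: 0.0006
[0.60286931 0.01344691 0.08685865] [ 5.54590436 20.93267968 -2.05946711]
```

View pics/home.png

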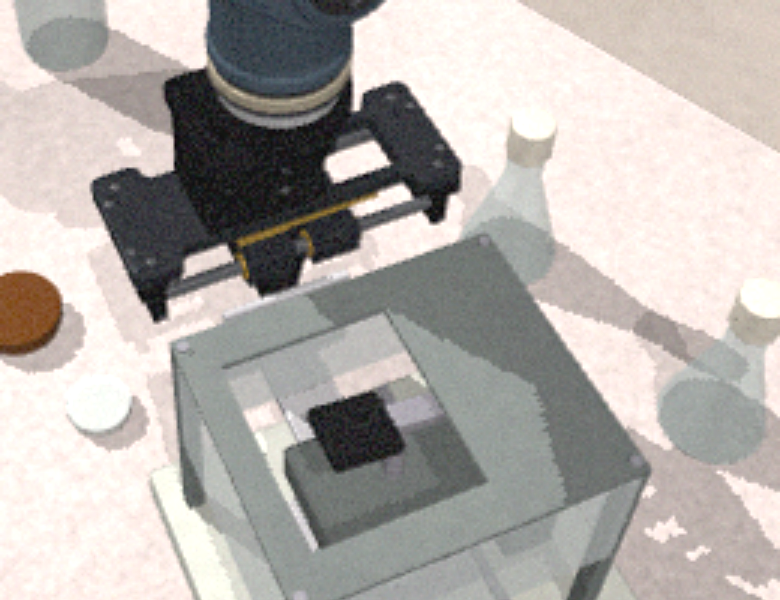

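```bash
python3 -m inch '[[0.8,2,0,0,1],[1.6,4,0,0,1],[2,5,4,0,1],[2,5,9,0,1],[2,5,15,0,1]]'
python3 -m inch '[[0,0,5,0,1],[0,0,6,0,1]]'
python3 - <<'E'
from h import *
import cv2
o=r.get_obs();print(o["position"],o["contact_force"])
b=r.read_camera("side")[:,:,::-1]
cv2.imwrite("pics/home2.png",cv2.convertScaleAbs(cv2.resize(b[200:440,240:500],(650,600)),alpha=1.8))
a=r.read_camera("top")[:,:,::-1]
cv2.imwrite("pics/home3.png",cv2.convertScaleAbs(cv2.resize(a[190:370,290:510],(792,648),interpolation=cv2.INTER_CUBIC)[:600],alpha=1.8))
E
```

```text
clock: 6.52
position: [0.6199, 0.0578, 0.2372]
tool_rot: [[0.362, 0.932, -0.002], [0.932, -0.362, -0.001], [-0.002, -0.002, -1.0]]
contact_force: [1.4, -0.1, -0.6]
width: 0.0005
clock: 6.78
position: [0.6227, 0.0574, 0.3015]
tool_rot: [[0.362, 0.932, 0.01], [0.932, -0.362, -0.002], [0.002, 0.01, -1.0]]
contact_force: [0.2, -0.3, 0.1]
width: 0.0004
[0.62271549 0.05743548 0.3015185 ] [ 0.20932293 -0.29740492  0.09155294]
```

View pics/home2.png

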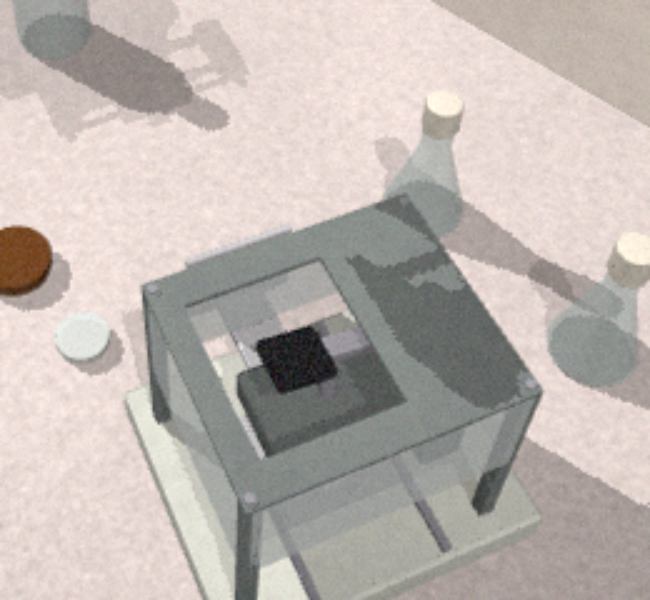

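View pics/home3.png

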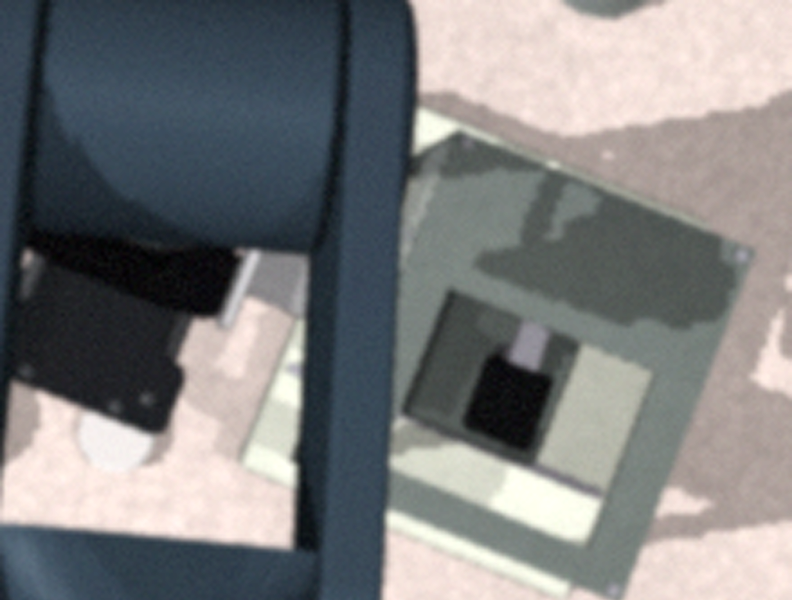

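```bash
python3 -m inch '[[-2.5,-4.4,0,0,1],[-5,-8.8,0,0,1],[-7.5,-13.2,0,0,1],[-9.7,-17.2,0,0,1],[-9.7,-17.2,0,0,1]]';python3 -m inch '[[0,0,0,0,1],[0,0,0,0,1]]'
python3 - <<'E'
from h import *
import cv2
o=r.get_obs();print(o["position"],o["contact_force"])
b=r.read_camera("wrist")[:,:,::-1]
cv2.imwrite("pics/w.png",cv2.convertScaleAbs(b,alpha=1.8))
P=np.array([.526,-.1145,.172]); print(proj("wrist",P), proj("wrist",[.5205,-.1165,.185]))
E
```

```text
clock: 7.5
position: [0.5208, -0.1164, 0.2942]
tool_rot: [[0.367, 0.93, -0.005], [0.93, -0.367, 0.001], [-0.001, -0.005, -1.0]]
contact_force: [1.2, 0.0, -0.3]
width: 0.0006
clock: 7.75
position: [0.5233, -0.1134, 0.2957]
tool_rot: [[0.361, 0.932, -0.001], [0.932, -0.361, 0.001], [0.0, -0.002, -1.0]]
contact_force: [-0.4, 0.8, -0.1]
width: 0.0004
[ 0.52332972 -0.11338939  0.2956981 ] [-0.39783647  0.8187351  -0.05476752]
[325.81131421 236.8676005 ] [319.35841938 247.68349175]
```

View pics/w.png

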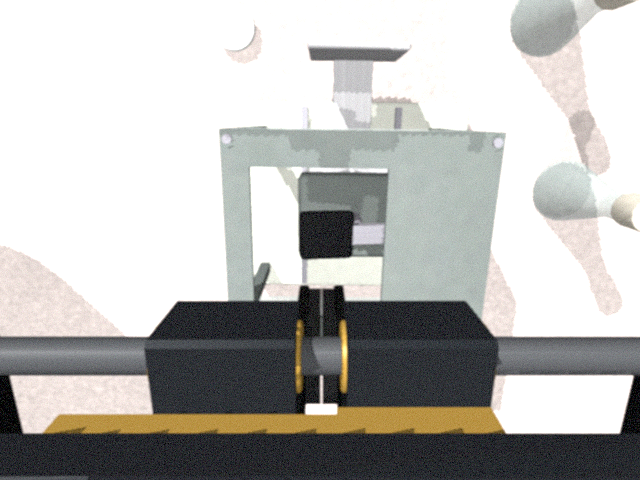

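```bash
python3 -m inch '[[0,-0.1,-3,0,1],[0,-0.1,-6,0,1],[0,-0.1,-9,0,1],[0,-0.1,-9.5,0,1],[0,-0.1,-9.5,0,1]]'
python3 - <<'E'
from h import *
import cv2
o=r.get_obs();print(o["position"],o["contact_force"])
b=r.read_camera("side")[:,:,::-1]
cv2.imwrite("pics/s4.png",cv2.convertScaleAbs(cv2.resize(b[220:420,260:480],(770,700))[:600],alpha=1.8))
E
```

```text
clock: 8.43
position: [0.5237, -0.1151, 0.2018]
tool_rot: [[0.362, 0.932, 0.0], [0.932, -0.362, -0.0], [-0.0, 0.0, -1.0]]
contact_force: [0.0, -0.3, -0.7]
width: 0.0006
[ 0.52373877 -0.11510785  0.20181679] [ 0.02695212 -0.34882923 -0.66703056]
```

View pics/s4.png

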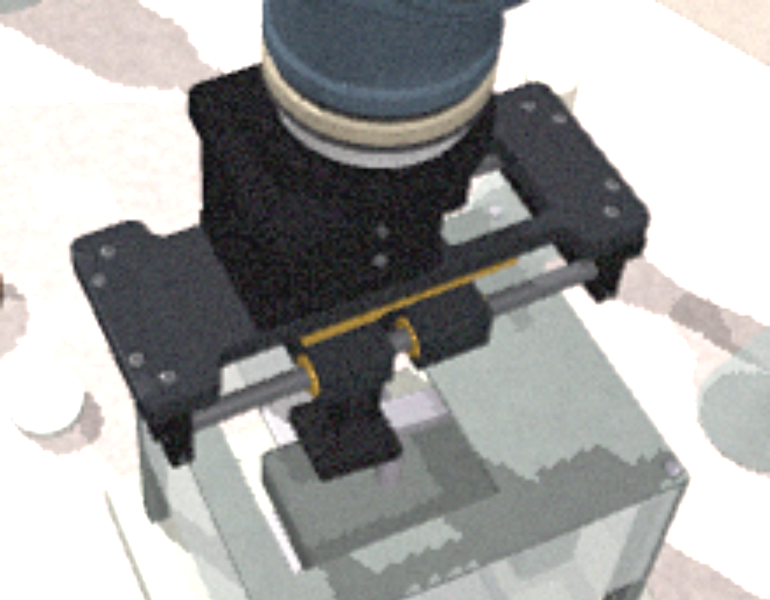

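Run:
```python
from h import *
o=r.get_obs();R=o["tool_rot"];p=o["position"]
uv=(260+180/3.5,220+465/3.5)
for z in (.22,.23,.24,.25,.26,.27,.28):
    print(z,(R.T@(ray("side",uv,z)-p)*1000).round(1))
uv=(260+620/3.5,220+297/3.5)
for z in (.22,.23,.24,.25,.26,.27,.28):
    print(z,(R.T@(ray("side",uv,z)-p)*1000).round(1))
```

```text
0.22 [-13.7 -75.  -17.7]
0.23 [-19.  -77.  -27.7]
0.24 [-24.3 -78.9 -37.7]
0.25 [-29.6 -80.8 -47.7]
0.26 [-34.9 -82.7 -57.7]
0.27 [-40.3 -84.6 -67.7]
0.28 [-45.6 -86.6 -77.7]
0.22 [-15.  113.6 -17.4]
0.23 [-20.3 108.  -27.4]
0.24 [-25.6 102.4 -37.4]
0.25 [-30.9  96.8 -47.4]
0.26 [-36.1  91.2 -57.4]
0.27 [-41.4  85.6 -67.4]
0.28 [-46.7  80.  -77.4]
```

```bash
python3 -m inch '[[0,0,-0.5,0,1],[0,0,-1,0,1],[0,0,-1.5,0,1],[0,0,-2,0,1],[0,0,-2.5,0,1]]'; python3 -m inch '[[0,0,-0.5,0,1],[0,0,-1,0,1],[0,0,-1,0,1]]'
```

```text
clock: 9.1
position: [0.5223, -0.1151, 0.1764]
tool_rot: [[0.362, 0.932, -0.002], [0.932, -0.362, 0.001], [-0.0, -0.002, -1.0]]
contact_force: [-2.0, 1.6, 4.2]
width: 0.0008
clock: 9.48
position: [0.5236, -0.1156, 0.166]
tool_rot: [[0.363, 0.932, 0.001], [0.932, -0.363, -0.0], [0.0, 0.001, -1.0]]
contact_force: [0.4, -0.1, 0.3]
width: 0.0006
```

```bash
python3 -m inch '[[0,0,-0.3,0,1],[0,0,-0.6,0,1]]'; python3 -m inch '[[0,0,-0.3,0,1],[0,0,-0.6,0,1],[0,0,-0.6,0,1]]'
```

```text
clock: 9.72
position: [0.5242, -0.1159, 0.1609]
tool_rot: [[0.363, 0.932, 0.002], [0.932, -0.363, -0.001], [-0.0, 0.003, -1.0]]
contact_force: [0.4, -0.2, 4.7]
width: 0.0003
clock: 10.1
position: [0.5245, -0.116, 0.1554]
tool_rot: [[0.363, 0.932, 0.003], [0.932, -0.363, -0.001], [-0.0, 0.003, -1.0]]
contact_force: [0.7, 0.1, 7.3]
width: 0.0004
```

```bash
python3 -m inch '[[0,0,-0.3,0,1],[0,0,-0.3,0,1],[0,0,-0.3,0,1]]'; python3 -m inch '[[0,0,-0.3,0,1],[0,0,-0.3,0,1],[0,0,-0.3,0,1]]'
```

```text
clock: 10.48
position: [0.5245, -0.116, 0.1549]
tool_rot: [[0.362, 0.932, 0.004], [0.932, -0.362, -0.002], [-0.0, 0.005, -1.0]]
contact_force: [-4.0, 2.6, 23.7]
width: 0.0001
clock: 10.85
position: [0.5246, -0.116, 0.1544]
tool_rot: [[0.362, 0.932, 0.005], [0.932, -0.362, -0.003], [-0.001, 0.006, -1.0]]
contact_force: [-8.7, 3.8, 40.4]
width: 0.0002
```

```bash
python3 -m inch '[[0,0,1,0,1],[0,0,3,0,1],[0,0,6,0,1],[0,0,10,0,1],[0,0,15,0,1]]'; python3 -m inch '[[0,0,0,0,1],[4,4,0,0,1],[8,8.5,0,0,1],[12,13,0,0,1],[16,18,0,0,1]]'; python3 -m inch '[[1,4,0,0,1],[2,8,0,0,1],[2,12,0,0,1],[2,12,0,0,1]]'
python3 - <<'E'
from h import *
import cv2
o=r.get_obs();print(o["position"],o["contact_force"])
b=r.read_camera("side")[:,:,::-1]
cv2.imwrite("pics/e1.png",cv2.convertScaleAbs(cv2.resize(b[200:440,240:500],(650,600),interpolation=cv2.INTER_CUBIC),alpha=1.8))
a=r.read_camera("top")[:,:,::-1]
cv2.imwrite("pics/e2.png",cv2.convertScaleAbs(cv2.resize(a[190:370,290:510],(792,648),interpolation=cv2.INTER_CUBIC)[:600],alpha=1.8))
ex=np.array([.930,-.368]);c=np.array([.5525,-.124])
for th in(0,.08,.32):
  x=55-(85*np.cos(th)+18*np.sin(th));z=155+18*np.cos(th)-85*np.sin(th)
  P=np.r_[c+ex*x/1000,z/1000];q=proj("side",P);t=proj("top",P)
  print(th,P,(q-[240,200])*2.5,(t-[290,190])*3.6)
E
```

```text
clock: 11.48
position: [0.5221, -0.1151, 0.2979]
tool_rot: [[0.363, 0.932, -0.004], [0.932, -0.363, 0.002], [0.0, -0.004, -1.0]]
contact_force: [-0.1, 0.6, 1.1]
width: 0.0004
clock: 12.1
position: [0.6826, 0.0645, 0.2958]
tool_rot: [[0.363, 0.932, -0.004], [0.932, -0.363, -0.0], [-0.002, -0.003, -1.0]]
contact_force: [0.4, -1.0, 0.0]
width: 0.0004
clock: 12.6
position: [0.7008, 0.1867, 0.2953]
tool_rot: [[0.358, 0.934, -0.005], [0.934, -0.358, 0.0], [-0.001, -0.004, -1.0]]
contact_force: [0.6, -1.3, -0.9]
width: 0.0008
[0.70083075 0.1866735  0.29526969] [ 0.62445293 -1.27728289 -0.90172972]
0 [ 0.5246  -0.11296  0.173  ] [290.55520803 353.46458859] [508.34991919 404.48503592]
0.08 [ 0.52351505 -0.11253069  0.16614968] [288.15599691 360.40321378] [504.65711186 406.29249274]
0.32 [ 0.5233471  -0.11246423  0.14534808] [286.24079941 378.83755324] [496.23476677 405.1514324 ]
```

View pics/e1.png

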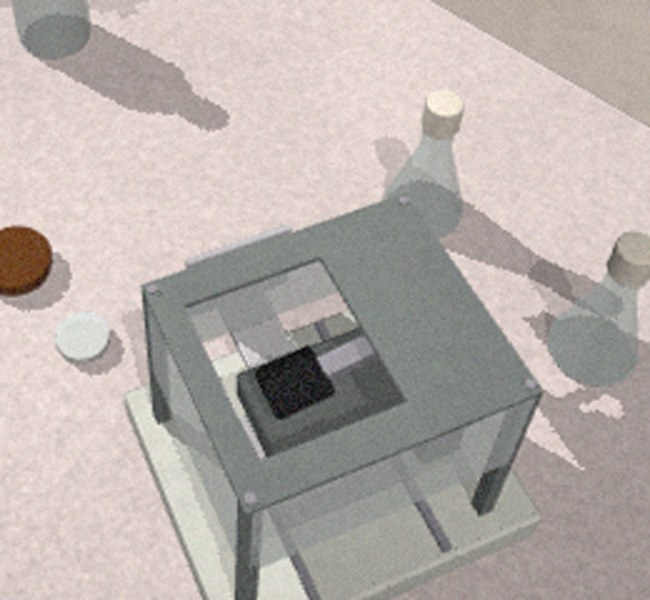

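View pics/e2.png

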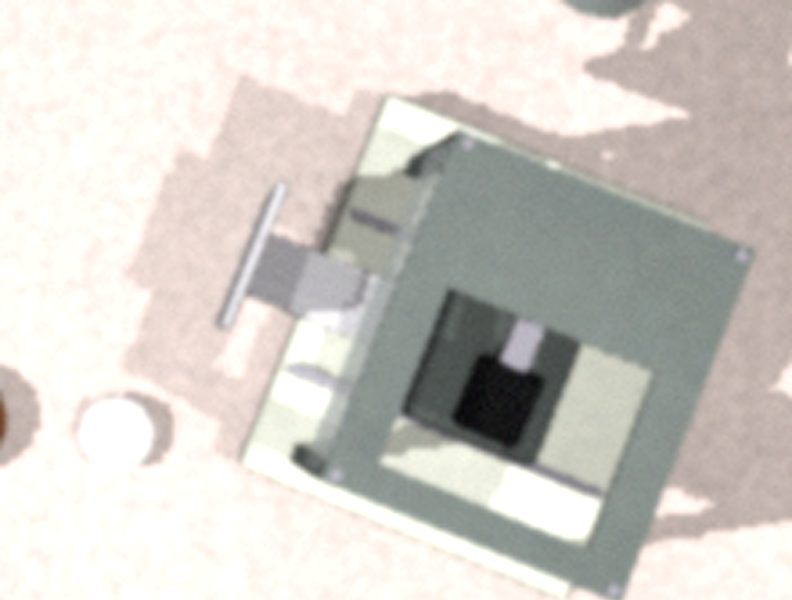

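Run:
```python
from h import *
a=ray("top",(290+247/3.6,190+256/3.6),.1);b=ray("top",(290+90/3.6,190+189/3.6),.1)
print(a,b,np.linalg.norm(a-b), r.get_obs()["joint_vel"])
r.finish_job()
```

```text
[0.59643817 0.00502646 0.1       ] [0.63006535 0.08506537 0.1       ] 0.08681598173662108 [-0.02732701 -0.01468537 -0.00244058 -0.00071084  0.00175029  0.003572  ]
the job is handed in; nothing more can be done
```

I pushed the slide home and pressed the lever to its stop, then handed the job in at about 12.7 s of the 51 s allowed. The robot stood clear, touching nothing.

- **Slide:** I pushed it in with the closed fingertips until the force rose to about 22 N with no further movement. The arm's position then put the push plate's outer face about 137 mm from the press centre, against the expected 136 mm. A separate check from the top camera gave 87 mm of travel rather than 90 mm. I put this down to pixel and calibration error, because the stop was clearly felt.
- **Lever:** I pressed it straight down through the window until it stopped moving at about 40 N, with the fingertips about 147 mm above the table. In the side view the pad had dropped by about the amount expected for full travel, and it stayed down after I withdrew.
- **Guard and other objects:** I saw no sign of contact with the guard. The flasks, the small white look-alike and the brown one stood where they were in the last pictures. The bottle was only partly in those pictures and also looked unmoved.
- **Not checked:** the dish is hidden under the press head when the slide is home, so I could not see whether it is still seated in its ring.

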